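# Fit the control knob to the keyed transformer shaft and set it to zero

### The job

Fit the loose white control knob onto the keyed shaft on top of the blue bench transformer: set it over the shaft, press lightly and turn it until its keyway drops over the key and it sits fully home. Then turn the fitted knob until its red pointer stands at the red zero mark and let go of it. Leave the other things on the bench where they are.

Things in the scene. Friction and masses are not known exactly. Their poses are not given: they have to be found in the camera images.
- knob: Loose white plastic knob, about 140 g, standing upright, bore down; origin at the centre of its underside, z up, x to the side of its red pointer. Round skirt 68 mm across and 14 mm high, then a hub 42 mm across up to 32 mm, then a grip bar 66 mm long (along x) and 20 mm wide (along y) from 32 to 70 mm above the underside.
- knob_grip (a point): Centre of the knob's grip bar, on the knob's axis, 55 mm above its underside; same axes as the knob. Take the bar across its 20 mm width (along y), from above.
- knob_base (a point): Centre of the knob's underside, the mouth of a round blind bore 17 mm across and 28 mm deep; same axes as the knob. One keyway, 8 mm wide, reaches out to 14.5 mm from the axis along the bore's whole depth, on the pointer's side (+x).
- knob_pointer (a point): Tip of the knob's red pointer, 40 mm from the knob's axis along its x, level with the underside.
- transformer: Blue bench transformer, a box 170 (x) by 150 (y) by 90 mm high, fixed; origin under its centre, z up, -x towards its zero mark. A keyed shaft stands upright at the centre of its top. The shaft turns both ways against a stiff drag of 0.2 N m and stays where it is left.
- seat (a point): Point on the shaft's axis at the top of a dark steel collar (40 mm across), 92 mm above the bench, on which the knob's underside rests when fully home; axes of the transformer. The brass key on the shaft is 5 mm wide, reaches out to 12.5 mm from the axis and from this point up to 12 mm above it: a knob whose keyway misses it stops 12 mm short of home.
- shaft_tip (a point): Top of the steel shaft, 26 mm above the seat (fixed point, does not turn). Shaft 15 mm thick, its top 7 mm tapering to 8 mm. The keyway must be within about 8 degrees of the key to drop. Which way the key points is not reported: seen from above it is between 29 and 97 degrees clockwise of the direction from shaft to zero mark.
- zero_mark (a point): Inner end of the red zero line on the transformer's dial, 40 mm from the shaft's axis (to the transformer's -x), level with the seat. The tip of the pointer stands over it when the fitted knob is at zero.
- breadboard: Purple plastic breadboard, 165 x 55 x 9 mm, loose; origin at the centre of its underside. Leave alone.
- oscillator: Silver oven crystal oscillator can, 55 x 55 x 26 mm, loose; origin under its centre. Leave alone.
- clip: Large nickel-plated crocodile clip, about 90 mm long (x), 26 mm high, loose; origin under its middle. Leave alone.
- trimmer: Blue ceramic trimmer pot housing, 62 x 62 x 27 mm, loose; origin under its centre. Leave alone.
Mind the look-alikes: they are no part of the job. Several things look just like the knob: the one meant starts farthest from the robot's base.

How it is judged:
By the outcome, as a careful person would: the job done as asked, in the order asked, and still so for the second after the job is handed in, with the robot touching nothing.
It also fails if it takes over 51 s, if anything falls off the work surface, if the arm or the gripper's body presses on something with over 40 N, if the wrist force passes 120 N, or if a joint passes its speed limit or range.

### The arm

A 7-joint arm with a two-finger parallel gripper is mounted at the origin on the work surface. World frame = base frame: x ahead of the robot, y to its left, z up, the work surface at z = 0. Lengths are in m, angles in rad, forces in N, time in s.
With the tool pointing down it reaches from about 0.4 to 0.85 m from the base axis. Payload 4.5 kg.
Tool frame: the origin (TCP) lies at the very end of the fingers, on their centre line; the grasp point (between the pads) lies 19 mm behind it; z points along the fingers, y is the line along which they close (so a half turn about z gives the same grasp; the last joint's range is limited). The gripper opens to 85 mm and grips with 20 to 120 N. Pads are 22 mm wide; open, the fingers measure 114 mm over their backs; the gripper's body (76 mm by 85 mm) begins 54 mm behind the grasp point. The pads swing forward as they close: fully open they stand 13 mm farther back than shut.
Start: joints at [-1.085, 0.689, -0.195, 1.565, 0.157, 0.902, -0.215], TCP at [0.273, 0.562, 0.231] pointing down, gripper open.
Joint ranges: [-3.01, 3.01], [-0.46, 2.08], [-1.47, 1.51], [0.13, 2.56], [-1, 4.14], [0.04, 2.09], [-2.66, 2.66]. Speed limits (rad/s): [2.57, 2.57, 3.14, 3.14, 3.14, 3.14, 3.14].

### API

Orientations are given as a 3x3 rotation matrix whose columns are the frame's x, y, z axes.
In Python, from station import robot gives the robot as it stands.
- The arm moves only by the shell command python3 -m pendant 'ROWS' [FORCE]. ROWS is text: rows parted by semicolons, each of 7 numbers parted by spaces: the shift along the tool's x, y, z in units of 0.4 m (1.0 is 0.4 m), then the turn, a rotation vector about the tool's x, y, z in units of 180 degrees (1.0 is 180 degrees), then the closure, from -1 (fully open) to 1 (shut), so that 0 is half open. A call has 1 to 8 rows; each row shifts and turns the commanded pose from where the row before left it, along the tool's axes as they then stand; what a row does not reach is not made up. A row lasts 1/10 s, in which the tool goes at most 50 mm and 8.59 degrees, less where a joint would pass 70% of its speed; a pose out of reach is approached as far as the arm can. A call with a number of a shift or a turn outside -1 to 1 is refused whole. A call with a gripper value outside its range is refused whole. The fingers move at their own pace and stop on an object; FORCE is the grip in N (left out, the last holds). Time passes only in rows, so rows that do not move let the fingers close. It gives the time, the measured TCP pose, the force, the opening and the grip force at its end, in the units of the state.
- robot.state(): the state, without advancing time (a new reading comes with each control period).
- robot.camera(name): name is "side" or "top" or "wrist"; returns a dict with "frame" (420x560x3 uint8, blue, green, red), "fx", "fy", "cx", "cy" (pixels), "R" (3x3) and "t" (3): a world point X has camera coordinates R X + t. Camera axes: x right, y down, z forward; pixel columns grow to the right and rows downward; lengths in m; the calibration is good to about 2 mm. The wrist camera is an equidistant fisheye: a pixel r from the principal point sees the ray r / f radians off the axis. A picture is of the moment at which its call begins. There is no depth.
- robot.job_done(): hands the job in; it is judged then, once.
The state is a dict: "clock": time; "joint_positions": joint angles; "qvel": joint speeds; "tau": joint torques, N m; "ee_pos": TCP position; "tcp_rot": TCP orientation; "contact_force": force on the tool from outside, world axes, zero at the start; "torque": the same for the moment, N m; "width": opening from 0.0 (shut) to 1.0 (fully open); "gripper_force": force on a finger pad.
Only numpy, scipy, OpenCV 4.12 (cv2) and the standard library are available. Lean on these libraries where they do the work, as an engineer would, in place of code of your own. Each camera call takes 0.05 s, during which the arm holds its last target. There are 200 camera calls.

## Working session

There is one attempt and no reset: what is moved stays moved. The work goes in short steps, Python scripts to look and compute and a shell command to move; the robot and the scene stay as the last step left them, time stands still between calls to the robot, and variables do not carry over. Pictures are saved under pics/ and viewed, at most 10 in all, crops included, and the job is handed in when it is done.

```bash
ls; mkdir -p pics
python3 - <<'E'
from station import robot
import cv2,numpy as np
s=robot.state();print(s)
for n in("top","side"):
    c=robot.camera(n);cv2.imwrite(f"pics/{n}0.png",c["frame"]);np.savez(f"pics/{n}0.npz",**c)
    print(n,c["fx"],c["fy"],c["cx"],c["cy"],np.round(c["R"],3).tolist(),np.round(c["t"],3))
E
```

```text
pics
{'clock': 0.0, 'joint_positions': array([-1.08519696,  0.69001588, -0.19452732,  1.56640594,  0.15729147,
        0.90250403, -0.21506199]), 'qvel': array([-6.64477076e-05,  1.23163972e-04,  1.97192666e-05, -1.17334996e-03,
        4.27562669e-04,  1.36594837e-03, -2.27762475e-04]), 'tau': array([-1.41680401e-03, -5.39609206e+01, -1.26677535e+00, -1.58547896e+01,
        9.14068281e-03,  9.43205872e-03,  4.68867185e-06]), 'ee_pos': array([0.2726044 , 0.56165115, 0.230448  ]), 'tcp_rot': array([[-8.99721977e-01,  4.36462860e-01, -7.31923592e-04],
       [ 4.36463456e-01,  8.99720190e-01, -1.79747034e-03],
       [-1.26002611e-04, -1.93668147e-03, -9.99998117e-01]]), 'contact_force': array([-0.17576715, -0.08817103, -0.21487901]), 'torque': array([ 0.03886408, -0.00981114, -0.01757076]), 'gripper_force': 0.0, 'width': 1.0007431688332549}
top 387.6823543760555 387.6823543760555 286.3591021856838 211.44570853727674 [[0.009, -0.999, -0.033], [-0.988, -0.004, -0.152], [0.152, 0.034, -0.988]] [0.031 0.583 1.02 ]
side 541.1171652691819 541.1171652691819 280.64996845994057 210.19278582654954 [[0.952, -0.306, -0.021], [-0.226, -0.656, -0.72], [0.206, 0.69, -0.694]] [-0.567  0.2    1.611]
```

View pics/top0.png

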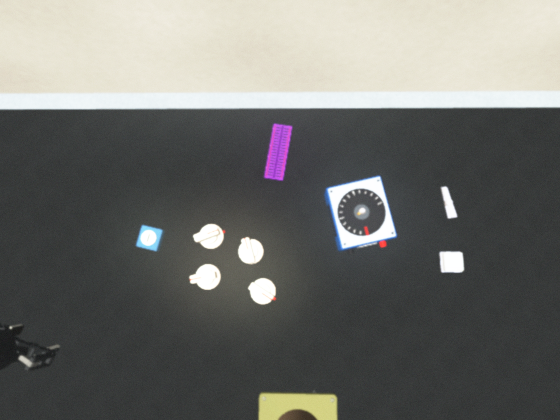

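View pics/side0.png

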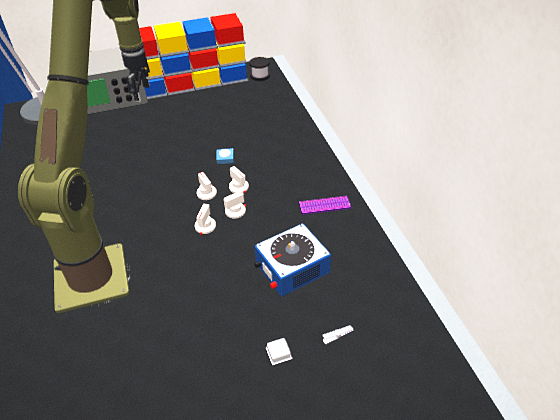

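The top view shows four knob look-alikes, at (209,236), (251,250), (207,277) and (263,291). The base is near (297,415), so (209,236) is the farthest. The transformer shaft is at about (362,211) and its zero mark at about (366,229). The side view shows the same knobs near (238,180), (235,205), (206,185) and (205,220). Next I'll compute the distances and look at close crops.

```bash
cat > h.py <<'E'
import numpy as np,cv2
def load(n): return dict(np.load(f"pics/{n}.npz"))
def onplane(c,px,z):
    d=c["R"].T@np.array([(px[0]-c["cx"])/c["fx"],(px[1]-c["cy"])/c["fy"],1]); o=-c["R"].T@c["t"]
    return o+d*(z-o[2])/d[2]
def proj(c,X):
    p=c["R"]@np.array(X)+c["t"]; return np.array([c["cx"]+c["fx"]*p[0]/p[2],c["cy"]+c["fy"]*p[1]/p[2]])
def crop(c,x0,y0,w,h,k): return cv2.resize(c["frame"][y0:y0+h,x0:x0+w],None,fx=k,fy=k,interpolation=cv2.INTER_CUBIC)
E
python3 - <<'E'
from h import *
c=load("top0");s=load("side0")
for p in[(209,236),(251,250),(207,277),(263,291)]:
    X=onplane(c,p,.02);print(p,X.round(3),np.hypot(*X[:2]).round(3),proj(s,X).round())
a=crop(c,185,215,50,45,8);b=crop(c,320,170,50*8//5,45*8//5,5)
d=crop(s,215,155,50,45,8);e=crop(s,250,215,80,72,5)
f=lambda i:cv2.resize(i,(400,300))
cv2.imwrite("pics/crop0.png",np.vstack([np.hstack([f(a),f(b)]),np.hstack([f(d),f(e)])]))
E
```

```text
(209, 236) [0.516 0.252 0.02 ] 0.575 [237. 182.]
(251, 250) [0.478 0.133 0.02 ] 0.496 [234. 207.]
(207, 277) [0.403 0.253 0.02 ] 0.476 [204. 189.]
(263, 291) [0.367 0.098 0.02 ] 0.38 [203. 222.]
```

View pics/crop0.png

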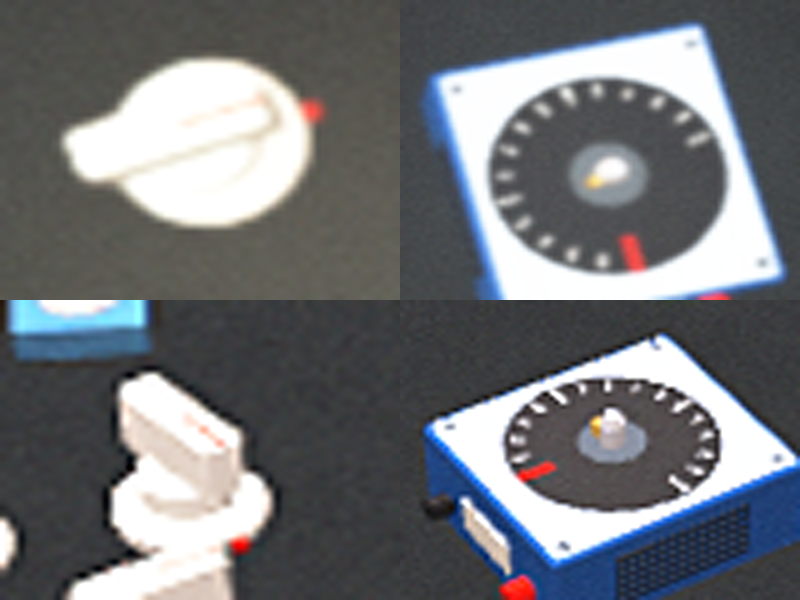

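Top left: the far knob has its red pointer tip at crop (322,108) and its skirt centre at (212,141). Top right: the collar is at (608,176), the zero line's inner end at (628,237), and the brass key points down-left to about (590,184). Bottom: in the side view the pointer is at (241,546), and the brass key is left of the shaft at about (596,425).

Run:
```python
from h import *
c=load("top0");s=load("side0")
A=lambda u,v:(185+u/8-.4,215+v/6.667-.4)
B=lambda u,v:(320+(u-400)/5-.4,170+v/4.167-.4)
D=lambda u,v:(215+u/8-.4,155+(v-300)/6.667-.4)
E=lambda u,v:(250+(u-400)/5-.4,215+(v-300)/4.167-.4)
P=lambda n,x:print(n,x[:2].round(4))
ang=lambda v:round(float(np.degrees(np.arctan2(v[1],v[0]))),1)
k=onplane(c,A(212,141),.012);t=onplane(c,A(316,110),.003);P("knob top",k);P("ptr top",t);print(ang(t-k))
ks=onplane(s,D(191,505),.014);ts=onplane(s,D(241,546),.003);P("knob side",ks);P("ptr",ts);print(ang(ts-ks))
b0=onplane(c,A(72,148),.07);b1=onplane(c,A(268,103),.07);P("bar",(b0+b1)/2);print(ang(b1-b0),np.linalg.norm(b1-b0))
S=onplane(c,B(608,176),.092);Z=onplane(c,B(628,237),.092);P("seat",S);P("zero",Z);print(ang(Z-S),np.linalg.norm(Z-S))
K=onplane(c,B(590,184),.104);P("key",K);print(ang(K-S),np.linalg.norm((K-S)[:2]))
S=onplane(s,E(612,441),.092);Z=onplane(s,E(553,465),.092);P("seat s",S);P("zero",Z);print(ang(Z-S))
K=onplane(s,E(592,423),.104);print(ang(K-S),np.linalg.norm((K-S)[:2]))
h=[onplane(c,B(u,v),.09) for u,v in[(430,75),(702,25),(782,272)]]
print([x.round(4) for x in h],ang(h[0]-h[1]),ang(h[2]-h[1]),(h[0]+h[2])/2)
```

```text
knob top [0.5178 0.2482]
ptr top [0.5322 0.2135]
-67.6
knob side [0.5203 0.2419]
ptr [0.535 0.216]
-60.4
bar [0.5188 0.2493]
-74.2 0.06793148482889674
seat [ 0.5756 -0.162 ]
zero [ 0.5373 -0.1716]
-166.0 0.03952798958613555
key [ 0.5687 -0.1508]
121.5 0.01318529790436631
seat s [ 0.5797 -0.1629]
zero [ 0.541  -0.1729]
-165.6
134.1 0.012794973155222286
[array([ 0.6405, -0.07  ,  0.09  ]), array([ 0.6732, -0.2138,  0.09  ]), array([ 0.5161, -0.2505,  0.09  ])] 102.8 -166.9 [ 0.57827913 -0.16022407  0.09      ]
```

```bash
cat >> h.py <<'E'
def to(x,y,z,yaw):
    """remaining shift (units, tool axes) and turn about tool z (units) so tool y points to world yaw (deg), tool down"""
    from station import robot
    from scipy.spatial.transform import Rotation as Ro
    s=robot.state();R=s["tcp_rot"];d=R.T@(np.array([x,y,z])-s["ee_pos"])/.4
    a=np.radians(yaw);Y=np.array([np.cos(a),np.sin(a),0]);Z=np.array([0,0,-1.]);T=np.c_[np.cross(Y,Z),Y,Z]
    r=Ro.from_matrix(R.T@T).as_rotvec()/np.pi
    print("pos",s["ee_pos"].round(4),"yaw",np.degrees(np.arctan2(R[1,1],R[0,1])).round(1),"shift",d.round(4),"turn",r.round(4),"t",s["clock"],"q7",s["joint_positions"].round(2),"F",s["contact_force"].round(1),"T",s["torque"].round(2),"w",round(s["width"],3))
E
python3 -m pendant '-0.108 -0.053 0 0 0 0 -1;-0.108 -0.053 0 0 0 0 -1;-0.108 -0.053 0 0 0 0 -1;-0.108 -0.053 0 0 0 0 -1;-0.108 -0.053 0 0 0 0 -1;-0.108 -0.053 0 0 0 0 -1;-0.108 -0.053 0 0 0 0 -1;-0.108 -0.053 0 0 0 0 -1' 40
python3 -m pendant '0 0 0 0 0 0.047 -1;0 0 0 0 0 0.047 -1;0 0 0 0 0 0.047 -1;0 0 0 0 0 0.047 -1;0 0 0 0 0 0.047 -1;0 0 0 0 0 0 -1;0 0 0 0 0 0 -1'
python3 -c "
from h import *
to(.518,.247,.2,20)
from station import robot
c=robot.camera('wrist');cv2.imwrite('pics/w1.png',c['frame']);np.savez('pics/w1.npz',**c);print(c['fx'],c['R'],c['t'])"
```

```text
clock: 0.9
ee_pos: [0.5105, 0.257, 0.231]
tcp_rot: [[-0.9, 0.436, -0.001], [0.436, 0.9, -0.0], [0.0, -0.0, -1.0]]
contact_force: [-0.0, 0.7, 0.1]
width: 0.998
gripper_force: 0.0
clock: 1.6
ee_pos: [0.5095, 0.2589, 0.231]
tcp_rot: [[-0.375, 0.927, -0.0], [0.927, 0.375, -0.0], [-0.0, -0.001, -1.0]]
contact_force: [-0.2, 0.1, -0.3]
width: 1.003
gripper_force: 0.0
pos [0.5095 0.2589 0.231 ] yaw 22.0 shift [-0.0355  0.0087  0.0776] turn [-0.0002  0.0001  0.0113] t 1.6 q7 [-0.54  0.61 -0.02  1.74  0.02  0.79 -0.18] F [-0.2  0.1 -0.3] T [ 0.04  0.01 -0.01] w 1.003
325.19226210127806 [[ 0.9266774   0.37585446 -0.00155587]
 [ 0.36352507 -0.89521195  0.25776944]
 [ 0.09549096 -0.23943471 -0.9662052 ]] [-0.56905772  0.0133549   0.39193205]
```

View pics/w1.png

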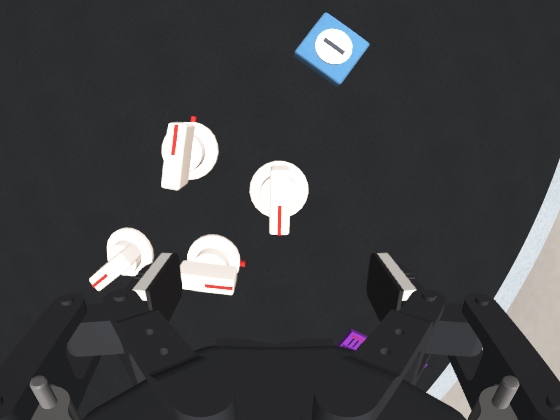

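The wrist view shows the four knobs at (279,190), (213,262), (190,150) and (130,252), with the trimmer at (332,47). The chosen knob is the centre one. Its bar runs from about (281,166) to (279,235), red-line end at the bottom.

```bash
cat >> h.py <<'E'
def fish(c,px,z):
    u=np.array([px[0]-c["cx"],px[1]-c["cy"]]);r=np.linalg.norm(u);th=r/c["fx"]
    d=c["R"].T@np.r_[u/r*np.sin(th),np.cos(th)];o=-c["R"].T@c["t"];return o+d*(z-o[2])/d[2]
E
python3 - <<'E'
from h import *
c=load("w1");ang=lambda v:np.degrees(np.arctan2(v[1],v[0])).round(1)
k=fish(c,(279,189),.012);print(k)
a=fish(c,(280.5,166.5),.07);b=fish(c,(279.5,235),.07);print(a,b,(a+b)/2,ang(b-a),np.linalg.norm(a-b))
for p in[(213,258),(190,150),(130,250)]:print(fish(c,p,.012)[:2])
for p in [(250,190),(308.5,190),(279,160),(279,218)]:print(fish(c,p,.01)[:2])
I=cv2.resize(c["frame"][150:245,235:325],None,fx=6,fy=6,interpolation=cv2.INTER_CUBIC);cv2.imwrite("pics/w1c.png",I)
E
```

```text
[0.51839451 0.25106497 0.012     ]
[0.50614634 0.2826728  0.07      ] [0.53123182 0.21907431 0.07      ] [0.51868908 0.25087355 0.07      ] -68.5 0.06836702579624608
[0.47597517 0.14079539]
[0.40728721 0.25552321]
[0.37010912 0.10570877]
[0.48819009 0.23712189]
[0.55042612 0.26242885]
[0.50593625 0.28159209]
[0.53173351 0.21860875]
```

View pics/w1c.png

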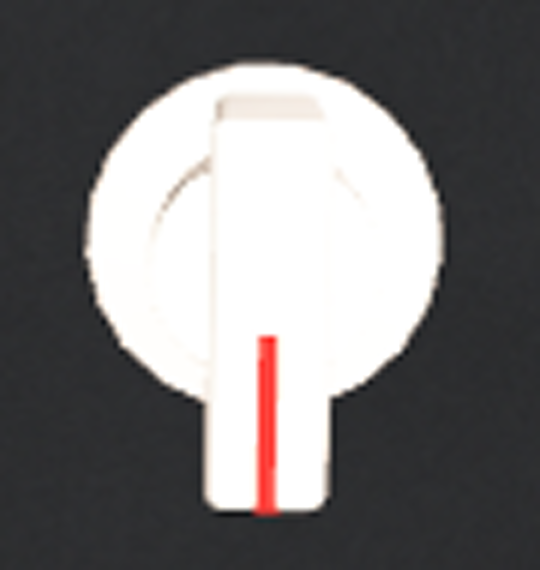

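The crop confirms the knob: the bar runs from crop (271,118) to (268,510) and carries the red line, giving a pointer yaw of about -68.5° and a centre near (0.5187, 0.250).

```bash
python3 -c "
from h import *
to(.5187,.250,.04,21.5)"
```

```text
pos [0.5095 0.2588 0.2311] yaw 22.0 shift [-0.029   0.0132  0.4777] turn [-0.0001  0.      0.0028] t 1.65 q7 [-0.54  0.61 -0.02  1.74  0.02  0.79 -0.18] F [-0.1 -0.3 -0.5] T [0.02 0.01 0.04] w 0.997
```

```bash
python3 -m pendant '-0.029 0.013 0.05 0 0 0.003 -1;0 0 0.1 0 0 0 -1;0 0 0.1 0 0 0 -1;0 0 0.1 0 0 0 -1;0 0 0.08 0 0 0 -1;0 0 0.048 0 0 0 -1;0 0 0 0 0 0 -1;0 0 0 0 0 0 -1'
python3 -m pendant '0 0 0 0 0 0 0.5;0 0 0 0 0 0 1;0 0 0 0 0 0 1;0 0 0 0 0 0 1;0 0 0 0 0 0 1;0 0 0 0 0 0 1;0 0 0 0 0 0 1;0 0 0 0 0 0 1' 40
python3 -c "
from h import *
to(.5187,.250,.2,21.5)"
```

```text
clock: 2.45
ee_pos: [0.5191, 0.2501, 0.0403]
tcp_rot: [[-0.364, 0.931, -0.0], [0.931, 0.364, 0.0], [0.0, 0.0, -1.0]]
contact_force: [-0.5, -0.2, 0.6]
width: 0.997
gripper_force: 0.0
clock: 3.25
ee_pos: [0.5191, 0.2502, 0.0406]
tcp_rot: [[-0.363, 0.932, 0.001], [0.932, 0.363, 0.0], [0.0, 0.001, -1.0]]
contact_force: [-1.0, -0.1, 5.7]
width: 0.227
gripper_force: 42.0
pos [0.5191 0.2502 0.0406] yaw 21.3 shift [ 1.000e-04 -8.000e-04 -3.985e-01] turn [ 0.0002 -0.     -0.0012] t 3.25 q7 [-0.52  0.91 -0.02  1.85  0.03  0.39 -0.19] F [-1.  -0.1  5.7] T [-0.03  0.1   0.01] w 0.227
```

```bash
python3 -m pendant '0 0 -0.05 0 0 0 1;0 0 -0.09 0 0 0 1;0 0 -0.09 0 0 0 1;0 0 -0.09 0 0 0 1;0 0 -0.09 0 0 0 1;0 0 -0.09 0 0 0 1;0 0 0 0 0 0 1' 60
python3 -m pendant '-0.1 -0.037 0 0 0 0 1;-0.1 -0.037 0 0 0 0 1;-0.1 -0.037 0 0 0 0 1;-0.1 -0.037 0 0 0 0 1;-0.1 -0.037 0 0 0 0 1;-0.1 -0.037 0 0 0 0 1;-0.1 -0.037 0 0 0 0 1;-0.1 -0.037 0 0 0 0 1'
python3 -m pendant '0 0 0 0 0 0.046 1;0 0 0 0 0 0.046 1;0 0 0 0 0 0.046 1;0 0 0 0 0 0.046 1;0 0 0 0 0 0.046 1;0 0 0 0 0 0.046 1;0 0 0 0 0 0.046 1;0 0 0 0 0 0.046 1'
python3 -m pendant '0 0 0 0 0 0.046 1;0 0 0 0 0 0.046 1;0 0 0 0 0 0.046 1;0 0 0 0 0 0.046 1;0 0 0 0 0 0.046 1;0 0 0 0 0 0.046 1;0 0 0 0 0 0.046 1;0 0 0 0 0 0.046 1'
python3 -m pendant '0 0 0 0 0 0.046 1;0 0 0 0 0 0.046 1;0 0 0 0 0 0.046 1;0 0 0 0 0 0.043 1;0 0 0 0 0 0 1;0 0 0 0 0 0 1'
python3 -c "
from h import *
to(.525,-.09,.24,-144)
from station import robot
c=robot.camera('wrist');np.savez('pics/w2.npz',**c)
c['frame'][:]=c['frame'];cv2.imwrite('pics/w2.png',c['frame'])"
```

```text
clock: 3.95
ee_pos: [0.5216, 0.2514, 0.2447]
tcp_rot: [[-0.363, 0.932, 0.008], [0.932, 0.363, 0.005], [0.001, 0.01, -1.0]]
contact_force: [0.4, 0.2, -1.1]
width: 0.224
gripper_force: 59.0
clock: 4.75
ee_pos: [0.5236, -0.0927, 0.2389]
tcp_rot: [[-0.363, 0.932, -0.002], [0.932, 0.363, 0.0], [0.001, -0.002, -1.0]]
contact_force: [0.7, 0.7, -1.7]
width: 0.223
gripper_force: 59.0
clock: 5.55
ee_pos: [0.5237, -0.091, 0.2388]
tcp_rot: [[0.711, 0.703, -0.002], [0.703, -0.711, 0.0], [-0.002, -0.002, -1.0]]
contact_force: [0.7, 0.0, -1.6]
width: 0.228
gripper_force: 58.9
clock: 6.35
ee_pos: [0.5238, -0.0909, 0.2389]
tcp_rot: [[0.93, -0.367, -0.002], [-0.367, -0.93, -0.0], [-0.002, 0.001, -1.0]]
contact_force: [0.1, 0.3, -1.3]
width: 0.227
gripper_force: 58.9
clock: 6.95
ee_pos: [0.5241, -0.0909, 0.2392]
tcp_rot: [[0.593, -0.805, -0.002], [-0.805, -0.593, -0.0], [-0.001, 0.002, -1.0]]
contact_force: [-0.0, 0.5, -0.9]
width: 0.225
gripper_force: 58.9
pos [ 0.5241 -0.0909  0.2392] yaw -143.6 shift [-0.0005 -0.0032 -0.0019] turn [0.0005 0.0003 0.0022] t 6.95 q7 [-0.38  0.69  0.81  1.86 -0.65  0.88 -1.75] F [-0.   0.5 -0.9] T [ 0.03  0.03 -0.  ] w 0.225
```

View pics/w2.png

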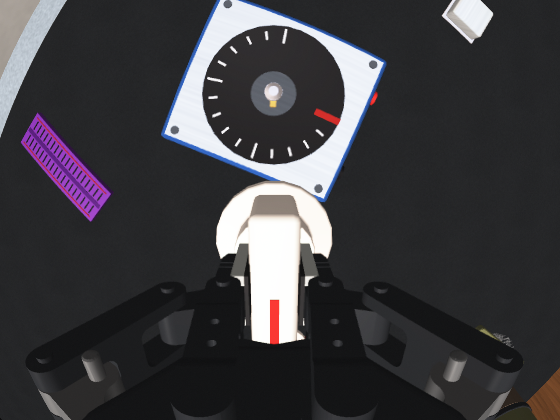

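The wrist view shows the held knob gripped squarely, skirt spanning x 216–332. The transformer's collar is at about (273,93), the key points straight down to about (273,106), and the zero line's inner end is at (316,112).

Run:
```python
from h import *
c=load("w2");cv2.imwrite("pics/w2c.png",np.hstack([crop(c,233,50,80,80,7)]))
```

```text
(no output)
```

View pics/w2c.png

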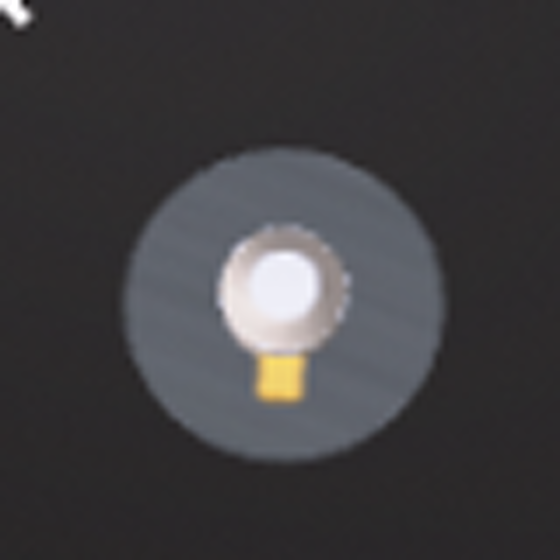

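The crop shows the collar centred at (284,304), the shaft tip at (286,284), and the key's outer edge at (280,402) with its centreline at about x 281.

Run:
```python
from h import *
c=load("w2");W=lambda u,v:(233+u/7-.43,50+v/7-.43);ang=lambda v:np.degrees(np.arctan2(v[1],v[0])).round(1)
S=fish(c,W(284,304.5),.092);T=fish(c,W(286,284),.118);K=fish(c,W(280,401),.104);K0=fish(c,W(281,358),.104)
Z=fish(c,(315.5,112),.092)
print(S,T,K,ang(K-S),ang(K-T),ang(K-K0),np.linalg.norm((K-S)[:2]),Z,ang(Z-S))
c=load("w2");print(fish(c,(274,190),.2))
m=(S+T)[:2]/2
a=ang(K-S)%360
print(a)
to(*m,.24,a+90)
```

```text
[ 0.57788041 -0.16305942  0.092     ] [ 0.57780022 -0.16334965  0.118     ] [ 0.57061472 -0.15241452  0.104     ] 124.3 123.3 125.1 0.012888140942599815 [ 0.53788391 -0.17207089  0.092     ] -167.3
[ 0.53930483 -0.11168575  0.2       ]
124.3
pos [ 0.5243 -0.091   0.2395] yaw -143.6 shift [ 0.2248 -0.0007 -0.0014] turn [0.0003 0.0002 0.0115] t 7.0 q7 [-0.38  0.69  0.81  1.86 -0.65  0.88 -1.75] F [-0.4  0.8 -1.6] T [-0.03  0.03 -0.08] w 0.22
```

Run:
```python
from h import *
from scipy.optimize import least_squares
c=load("w2");R=np.array([[.593,-.805],[-.805,-.593]])
tool=lambda X:(X[:2]-np.array([.5241,-.0909]))@R
o=-c["R"].T@c["t"];print("cam tool xy",tool(o),o[2])
g=cv2.cvtColor(c["frame"],cv2.COLOR_BGR2GRAY)
for z in(.2126,.1986):
    P=[]
    for x in range(222,328,4):
        col=g[170:240,x];i=int(np.argmax(col>140))
        if col[i]>140 and 0<i: P.append(tool(fish(c,(x,170+i-.5),z)))
    P=np.array(P);f=least_squares(lambda q:np.hypot(*(P-q[:2]).T)-q[2],[0,0,.034],loss="soft_l1",f_scale=.0005)
    h=least_squares(lambda q:np.hypot(*(P-q[:2]).T)-.034,[0,0],loss="soft_l1",f_scale=.0005)
    print(z,f.x.round(4),h.x.round(4),np.abs(h.fun).max())
```

```text
cam tool xy [ 0.0652294  -0.00037924] 0.38251622984072137
0.2126 [ 0.0012 -0.0009  0.0314] [-0.0009  0.0008] 0.00021702582249472774
0.1986 [-0.0041 -0.001   0.034 ] [-0.0041 -0.001 ] 0.0001279242788199894
```

Run:
```python
from h import *
from scipy.optimize import least_squares
c=load("w1");g=cv2.cvtColor(c["frame"],cv2.COLOR_BGR2GRAY)
for z in(0.,.014):
    P=[]
    for x in range(254,306,2):
        col=g[150:190,x];i=int(np.argmax(col>140));P.append(fish(c,(x,150+i-.5),z)[:2])
    P=np.array(P);f=least_squares(lambda q:np.hypot(*(P-q[:2]).T)-q[2],[.518,.25,.034],loss="soft_l1",f_scale=.0005)
    h=least_squares(lambda q:np.hypot(*(P-q[:2]).T)-.034,[.518,.25],loss="soft_l1",f_scale=.0005)
    print(z,f.x.round(4),h.x.round(4),np.abs(h.fun).max())
```

```text
0.0 [0.5192 0.248  0.0347] [0.519  0.2487] 0.0005151799160466666
0.014 [0.518  0.2507 0.0334] [0.5182 0.25  ] 0.0005696328221125868
```

```bash
python3 -m pendant '0.077 0 0 0 0 0 1;0.077 0 0 0 0 0 1;0.077 0.001 0 0 0 0.0115 1;0 0 0.06 0 0 0 1;0 0 0.06 0 0 0 1;0 0 0.055 0 0 0 1;0 0 0 0 0 0 1;0 0 0 0 0 0 1'
python3 - <<'E'
from h import *
from station import robot
R=np.array([[.577,-.817],[-.817,-.577]]);to(*(np.array([.5778,-.1632])+R@[.0025,.0007]),.1586,214.3)
c=robot.camera("side");np.savez("pics/s3.npz",**c)
a=crop(c,250,200,80,72,7);cv2.imwrite("pics/s3.png",a)
print(proj(c,[.5778,-.1632,.118]),proj(c,[.5778,-.1632,.092]))
E
```

```text
clock: 7.8
ee_pos: [0.5789, -0.1661, 0.1703]
tcp_rot: [[0.562, -0.827, -0.0], [-0.827, -0.562, 0.0], [-0.0, 0.0, -1.0]]
contact_force: [-0.4, -0.4, -1.2]
width: 0.221
gripper_force: 58.9
pos [ 0.5789 -0.1661  0.1703] yaw -145.8 shift [-0.0013 -0.0003  0.0293] turn [ 0.      0.0001 -0.0006] t 7.8 q7 [-0.18  0.85  0.73  1.72 -0.73  0.85 -1.67] F [-0.4 -0.4 -1.2] T [-0.02 -0.03 -0.02] w 0.221
[291.31911327 242.51697185] [291.38481057 248.66232768]
```

View pics/s3.png

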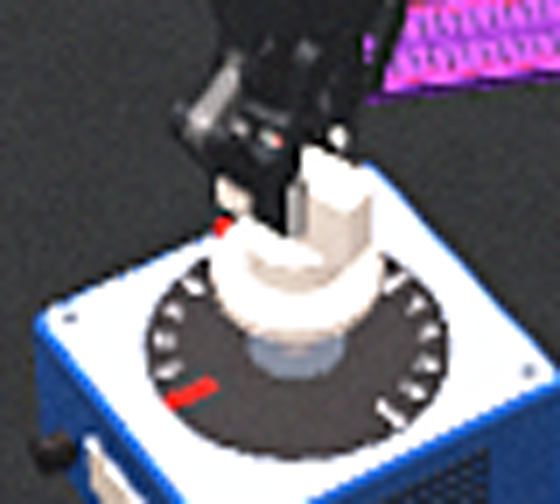

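The side crop shows the skirt centred over the collar, both at x≈296. I'll descend gently now.

```bash
python3 -m pendant '0 0 0.015 0 0 0 1;0 0 0.01 0 0 0 1;0 0 0.005 0 0 0 1;0 0 0 0 0 0 1'; python3 -m pendant '0 0 0.005 0 0 0 1;0 0 0.005 0 0 0 1;0 0 0 0 0 0 1'
```

```text
clock: 8.25
ee_pos: [0.5788, -0.1657, 0.1579]
tcp_rot: [[0.561, -0.827, -0.0], [-0.827, -0.561, 0.0], [-0.0, 0.0, -1.0]]
contact_force: [0.4, -0.3, -1.3]
width: 0.229
gripper_force: 58.9
clock: 8.55
ee_pos: [0.5788, -0.1658, 0.1538]
tcp_rot: [[0.561, -0.828, -0.0], [-0.828, -0.561, 0.0], [-0.0, 0.0, -1.0]]
contact_force: [0.1, 0.1, -1.0]
width: 0.227
gripper_force: 58.9
```

Bottom is now 5 mm below the tip with no contact.

```bash
python3 -m pendant '0 0 0.005 0 0 0 1;0 0 0.005 0 0 0 1;0 0 0 0 0 0 1'; python3 -m pendant '0 0 0.005 0 0 0 1;0 0 0.005 0 0 0 1;0 0 0 0 0 0 1'
```

```text
clock: 8.85
ee_pos: [0.5787, -0.1658, 0.1497]
tcp_rot: [[0.561, -0.828, -0.001], [-0.828, -0.561, 0.0], [-0.001, 0.0, -1.0]]
contact_force: [-0.0, 0.2, -1.5]
width: 0.227
gripper_force: 58.9
clock: 9.15
ee_pos: [0.5788, -0.1657, 0.1457]
tcp_rot: [[0.561, -0.828, -0.001], [-0.828, -0.561, 0.0], [-0.001, 0.0, -1.0]]
contact_force: [-0.0, 1.5, -0.1]
width: 0.226
gripper_force: 58.9
```

```bash
python3 -m pendant '0 0 0.004 0 0 0 1;0 0 0.004 0 0 0 1;0 0 0 0 0 0 1'; python3 -m pendant '0 0 0.004 0 0 0 1;0 0 0 0 0 0 1'
```

```text
clock: 9.45
ee_pos: [0.5788, -0.1658, 0.1426]
tcp_rot: [[0.561, -0.828, -0.0], [-0.828, -0.561, 0.0], [-0.0, 0.0, -1.0]]
contact_force: [0.5, 0.3, -1.7]
width: 0.221
gripper_force: 58.9
clock: 9.65
ee_pos: [0.5788, -0.1658, 0.1411]
tcp_rot: [[0.561, -0.828, -0.0], [-0.828, -0.561, 0.0], [-0.0, 0.0, -1.0]]
contact_force: [0.1, 0.1, -2.0]
width: 0.223
gripper_force: 58.9
```

```bash
python3 -m pendant '0 0 0.005 0 0 0 1;0 0 0.005 0 0 0 1;0 0 0 0 0 0 1'; python3 -m pendant '0 0 0.005 0 0 0 1;0 0 0.003 0 0 0 1;0 0 0 0 0 0 1'
```

```text
clock: 9.95
ee_pos: [0.5788, -0.1658, 0.1369]
tcp_rot: [[0.561, -0.828, -0.0], [-0.828, -0.561, 0.0], [-0.001, 0.0, -1.0]]
contact_force: [-0.5, 2.0, -0.4]
width: 0.226
gripper_force: 58.9
clock: 10.25
ee_pos: [0.5789, -0.1658, 0.1339]
tcp_rot: [[0.561, -0.828, -0.0], [-0.828, -0.561, 0.0], [-0.0, 0.0, -1.0]]
contact_force: [0.1, 0.1, -1.3]
width: 0.221
gripper_force: 58.9
```

```bash
python3 -m pendant '0 0 0.003 0 0 0 1;0 0 0.002 0 0 0 1;0 0 0 0 0 0 1';python3 -m pendant '0 0 0.003 0 0 0 1;0 0 0 0 0 0 1'
```

```text
clock: 10.55
ee_pos: [0.5791, -0.1659, 0.1327]
tcp_rot: [[0.561, -0.828, 0.001], [-0.828, -0.561, 0.0], [0.0, -0.001, -1.0]]
contact_force: [-0.5, 1.4, 5.1]
width: 0.227
gripper_force: 59.5
clock: 10.75
ee_pos: [0.5791, -0.166, 0.1327]
tcp_rot: [[0.561, -0.828, 0.001], [-0.828, -0.561, 0.001], [0.0, -0.002, -1.0]]
contact_force: [-2.8, 3.6, 13.7]
width: 0.226
gripper_force: 60.9
```

The knob is seated: TCP at 0.1327 against the expected 0.1326, with the contact force rising. I'll turn it back to zero about the shaft axis, which is offset about 3 mm from the TCP.

```bash
python3 -m pendant '0 0 -0.004 0 0 0 1;-0.0001 -0.0007 0 0 0 -0.03 1;-0.0001 -0.0007 0 0 0 -0.03 1;-0.0001 -0.0007 0 0 0 -0.03 1;0 0 0 0 0 0 1'
python3 -m pendant '-0.0001 -0.0007 0 0 0 -0.03 1;-0.0001 -0.0007 0 0 0 -0.03 1;-0.0001 -0.0007 0 0 0 -0.03 1;-0.0001 -0.0007 0 0 0 -0.03 1;-0.0001 -0.0007 0 0 0 -0.03 1;-0.0001 -0.0007 0 0 0 -0.03 1;-0.0001 -0.0007 0 0 0 -0.03 1;0 0 0 0 0 0 1'
python3 - <<'E'
from h import *
to(.5778,-.1632,.1327,-166.8+90)
E
```

```text
clock: 11.25
ee_pos: [0.5806, -0.1645, 0.1328]
tcp_rot: [[0.77, -0.638, 0.002], [-0.638, -0.77, 0.001], [0.001, -0.002, -1.0]]
contact_force: [2.0, 3.1, 2.5]
width: 0.228
gripper_force: 59.5
clock: 12.05
ee_pos: [0.5806, -0.1629, 0.1327]
tcp_rot: [[0.999, -0.034, 0.001], [-0.034, -0.999, 0.001], [0.001, -0.001, -1.0]]
contact_force: [0.4, 2.9, 3.2]
width: 0.222
gripper_force: 59.7
pos [ 0.5806 -0.1629  0.1327] yaw -92.0 shift [-0.0069  0.001   0.    ] turn [-0.0003 -0.0004 -0.0842] t 12.05 q7 [-0.03  0.83  0.42  1.74 -0.51  0.68 -0.94] F [0.4 2.9 3.2] T [ 0.77 -0.23 -0.21] w 0.222
```

```bash
python3 -m pendant '-0.0001 -0.0007 0 0 0 -0.03 1;-0.0001 -0.0007 0 0 0 -0.03 1;0 -0.0005 0 0 0 -0.024 1;0 0 0 0 0 0 1;0 0 0 0 0 0 1'
python3 - <<'E'
from h import *
from station import robot
to(.5778,-.1632,.1327,-166.8+90)
f=[]
for n in("side","top","wrist"):
    c=robot.camera(n);np.savez(f"pics/{n}4.npz",**c)
    f.append(c)
a=cv2.resize(crop(f[0],255,215,70,70,6),(400,400));b=cv2.resize(crop(f[2],190,150,180,180,2),(400,400))
cv2.imwrite("pics/z4.png",np.hstack([a,b]))
E
```

```text
clock: 12.55
ee_pos: [0.5803, -0.1623, 0.1327]
tcp_rot: [[0.974, 0.226, 0.001], [0.226, -0.974, 0.0], [0.001, -0.0, -1.0]]
contact_force: [0.7, 3.1, 6.0]
width: 0.223
gripper_force: 59.9
pos [ 0.5803 -0.1623  0.1327] yaw -76.9 shift [-0.0067  0.0007  0.    ] turn [-0.0001 -0.0003 -0.0008] t 12.55 q7 [ 0.    0.82  0.35  1.74 -0.43  0.66 -0.75] F [0.7 3.1 6. ] T [ 0.88 -0.22 -0.17] w 0.223
```

View pics/z4.png

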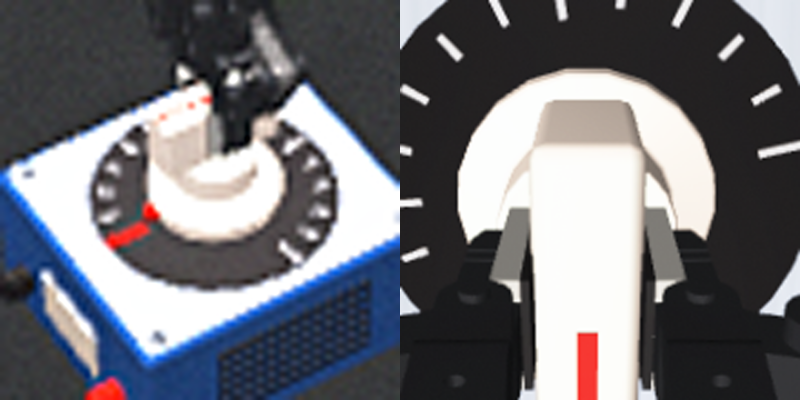

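The side crop shows the pointer near the inner end of the zero line, tip at (152,212) and line end at (148,230), so it may be a few degrees off. I'll let go, rise and measure with a clear view.

```bash
python3 -m pendant '0 0 0 0 0 0 0.2;0 0 0 0 0 0 -0.4;0 0 0 0 0 0 -1;0 0 0 0 0 0 -1;0 0 0 0 0 0 -1;0 0 0 0 0 0 -1'
python3 -m pendant '0 0 -0.02 0 0 0 -1;0 0 -0.06 0 0 0 -1;0 0 -0.1 0 0 0 -1;0 0 -0.1 0 0 0 -1;0 0 -0.08 0 0 0 -1;-0.1 0 0 0 0 0 -1;-0.1 0 0 0 0 0 -1;0 0 0 0 0 0 -1'
python3 - <<'E'
from h import *
from station import robot
f={}
for n in("top","wrist"):
    c=robot.camera(n);np.savez(f"pics/{n}5.npz",**c);f[n]=c
to(.5778,-.1632,.1327,-166.8+90)
a=cv2.resize(f["wrist"]["frame"],(520,390));b=cv2.resize(crop(f["top"],335,185,52,78,5),(260,390))
cv2.imwrite("pics/z5.png",np.hstack([a,b]))
E
```

```text
clock: 13.3
ee_pos: [0.5798, -0.1628, 0.1324]
tcp_rot: [[0.973, 0.229, -0.0], [0.229, -0.973, -0.0], [-0.0, 0.0, -1.0]]
contact_force: [0.5, -0.8, 0.5]
width: 0.997
gripper_force: 0.0
clock: 14.1
ee_pos: [0.4954, -0.1831, 0.2773]
tcp_rot: [[0.975, 0.223, -0.005], [0.223, -0.975, 0.001], [-0.005, -0.002, -1.0]]
contact_force: [-0.7, -1.1, 0.3]
width: 1.0
gripper_force: 0.0
pos [ 0.5015 -0.1814  0.2774] yaw -76.8 shift [ 0.1956 -0.0008  0.362 ] turn [-0.     -0.0004 -0.0002] t 14.2 q7 [-0.02  0.55  0.46  1.8  -0.31  0.86 -0.75] F [0.6 0.4 0.3] T [ 0.03 -0.06 -0.01] w 0.999
```

View pics/z5.png

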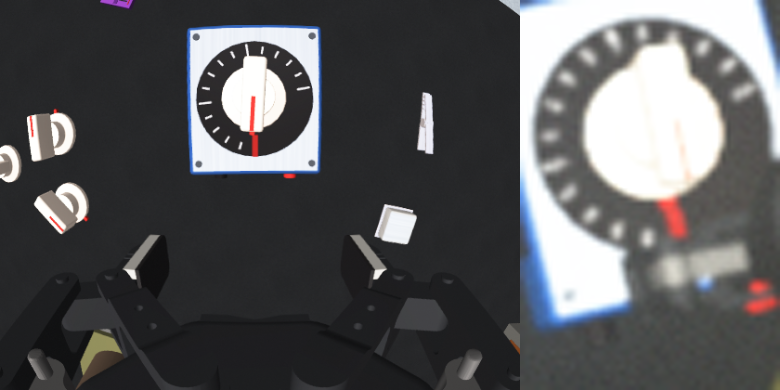

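The wrist view shows the knob seated on the transformer. The pointer and zero line are almost in line near (254,135–155), and all the other objects look undisturbed. I'll refine the angle numerically from the red pixels.

Run:
```python
from h import *
c=load("wrist5");f=c["frame"].astype(float);red=np.clip((f[:,:,2]-np.maximum(f[:,:,0],f[:,:,1]))/180,0,1)
S=np.array([.5778,-.1632])
for y in range(98,176,2):
    w=red[y,250:300]
    if w.sum()>.8:
        x=250+(w*np.arange(50)).sum()/w.sum();z=.162 if y<137 else .092
        X=fish(c,(x,y),z);v=X[:2]-S
        print(y,round(x,2),round(w.sum(),1),X[:2].round(4),"r",np.hypot(*v).round(4),"ang",np.degrees(np.arctan2(v[1],v[0])).round(1))
```

```text
104 273.17 4.4 [ 0.5757 -0.1632] r 0.0021 ang 179.8
106 272.96 4.6 [ 0.5741 -0.1634] r 0.0037 ang -177.1
108 273.0 4.6 [ 0.5725 -0.1638] r 0.0053 ang -173.7
110 272.94 4.9 [ 0.571  -0.1641] r 0.0069 ang -172.6
112 273.06 4.6 [ 0.5694 -0.1645] r 0.0085 ang -170.9
114 273.04 4.6 [ 0.5679 -0.1649] r 0.0101 ang -170.3
116 272.91 4.6 [ 0.5663 -0.1652] r 0.0117 ang -170.4
118 272.93 4.6 [ 0.5647 -0.1655] r 0.0133 ang -169.9
120 273.03 4.7 [ 0.5632 -0.166 ] r 0.0148 ang -169.3
122 273.04 4.8 [ 0.5617 -0.1663] r 0.0164 ang -169.0
124 272.73 4.7 [ 0.5601 -0.1665] r 0.018 ang -169.6
126 272.68 4.8 [ 0.5585 -0.1668] r 0.0196 ang -169.5
128 273.0 4.9 [ 0.557  -0.1674] r 0.0212 ang -168.6
130 272.29 5.0 [ 0.5553 -0.1672] r 0.0228 ang -169.9
132 272.01 5.1 [ 0.5537 -0.1673] r 0.0244 ang -170.3
134 271.99 4.9 [ 0.5522 -0.1677] r 0.026 ang -170.1
136 271.91 4.9 [ 0.5506 -0.168 ] r 0.0276 ang -170.0
138 271.01 4.5 [ 0.5451 -0.1678] r 0.033 ang -172.1
140 270.32 5.1 [ 0.543  -0.1675] r 0.0351 ang -172.9
142 271.17 6.2 [ 0.5412 -0.1688] r 0.037 ang -171.3
144 271.15 6.4 [ 0.5392 -0.1693] r 0.0391 ang -171.1
146 274.15 5.9 [ 0.5379 -0.1727] r 0.041 ang -166.7
148 274.18 6.0 [ 0.5359 -0.1732] r 0.043 ang -166.6
150 274.23 6.1 [ 0.534  -0.1737] r 0.0451 ang -166.6
152 274.25 6.2 [ 0.532  -0.1741] r 0.0471 ang -166.6
154 274.34 6.2 [ 0.53   -0.1747] r 0.0492 ang -166.5
156 274.32 6.2 [ 0.528  -0.1751] r 0.0512 ang -166.5
158 274.28 6.2 [ 0.526  -0.1756] r 0.0533 ang -166.6
160 274.47 6.2 [ 0.524  -0.1762] r 0.0553 ang -166.4
162 274.35 6.1 [ 0.522  -0.1766] r 0.0574 ang -166.5
164 274.34 6.0 [ 0.52  -0.177] r 0.0594 ang -166.6
166 274.28 5.9 [ 0.518  -0.1774] r 0.0615 ang -166.6
168 274.35 3.8 [ 0.516 -0.178] r 0.0635 ang -166.6
```

The zero line is at -166.6° and the pointer tip at about -171.2°, so it is 4.5° short. I'll regrip in line with the bar, turn the last bit and check again.

```bash
python3 -m pendant '0.066 0 0 0 0 0 -1;0.066 0 0 0 0 0 -1;0.066 0 0 0 0 0 -1;0 0 0 0 0 0.0245 -1;0 0 0 0 0 0 -1;0 0 0.1 0 0 0 -1'
python3 -c "
from h import *
to(.5795,-.163,.1335,-81.2)"
```

```text
clock: 14.8
ee_pos: [0.5835, -0.1646, 0.2406]
tcp_rot: [[0.988, 0.156, 0.012], [0.156, -0.988, -0.004], [0.011, 0.006, -1.0]]
contact_force: [0.7, -0.4, -1.0]
width: 1.0
gripper_force: 0.0
pos [ 0.5835 -0.1646  0.2406] yaw -81.0 shift [-0.0121 -0.0071  0.2675] turn [ 0.0018 -0.0034  0.0011] t 14.8 q7 [-0.06  0.69  0.46  1.65 -0.37  0.88 -0.86] F [ 0.7 -0.4 -1. ] T [-0.07 -0.01 -0.08] w 1.0
```

```bash
python3 -m pendant '0 0 0.06 0 0 0 -1;0 0 0 0 0 0 -1;0 0 0 0 0 0 -1'
python3 -c "
from h import *
to(.5795,-.163,.1335,-81.2)"
```

```text
clock: 15.1
ee_pos: [0.5794, -0.1631, 0.213]
tcp_rot: [[0.988, 0.155, 0.0], [0.155, -0.988, -0.0], [0.0, 0.0, -1.0]]
contact_force: [0.1, -0.8, 0.5]
width: 0.998
gripper_force: 0.0
pos [ 0.5794 -0.1631  0.213 ] yaw -81.1 shift [ 0.0002 -0.0003  0.1988] turn [ 0.0001 -0.0001  0.0006] t 15.1 q7 [-0.05  0.72  0.44  1.68 -0.39  0.83 -0.85] F [ 0.1 -0.8  0.5] T [0.01 0.03 0.02] w 0.998
```

```bash
python3 -m pendant '0 0 0.08 0 0 0 -1;0 0 0.08 0 0 0 -1;0 0 0.038 0 0 0 -1;0 0 0 0 0 0 -1;0 0 0 0 0 0 1;0 0 0 0 0 0 1;0 0 0 0 0 0 1;0 0 0 0 0 0 1' 100
python3 -m pendant '0 0 0 0 0 0 1;0 0 0 0 0 0 1;0 0 0 0 0 0 1;0 0 0 0 0 -0.013 1;0 -0.0003 0 0 0 -0.013 1;0 0 0 0 0 0 1;0 0 0 0 0 0 1;0 0 0 0 0 0 1'
python3 -c "
from h import *
to(.5795,-.163,.1335,-76.6)"
python3 -m pendant '0 0 0 0 0 0 0.2;0 0 0 0 0 0 -0.4;0 0 0 0 0 0 -1;0 0 0 0 0 0 -1;0 0 0 0 0 0 -1;0 0 0 0 0 0 -1'
python3 -m pendant '0 0 -0.02 0 0 0 -1;0 0 -0.06 0 0 0 -1;0 0 -0.1 0 0 0 -1;0 0 -0.1 0 0 0 -1;0 0 -0.08 0 0 0 -1;-0.1 0 0 0 0 0 -1;-0.1 0 0 0 0 0 -1;0 0 0 0 0 0 -1'
cat >> h.py <<'E'
def redang(n,y0,y1):
    from station import robot
    c=robot.camera("wrist");np.savez(f"pics/{n}.npz",**c)
    f=c["frame"].astype(float);red=np.clip((f[:,:,2]-np.maximum(f[:,:,0],f[:,:,1]))/180,0,1);S=np.array([.5778,-.1632])
    for y in range(y0,y1,2):
        w=red[y,250:300]
        if w.sum()>.8:
            x=250+(w*np.arange(50)).sum()/w.sum();X=fish(c,(x,y),.092);v=X[:2]-S
            print(y,round(x,2),round(w.sum(),1),"r",np.hypot(*v).round(4),"ang",np.degrees(np.arctan2(v[1],v[0])).round(1))
E
python3 -m pendant '0 0 0 0 0 0 -1;0 0 0 0 0 0 -1'
python3 -c "
from h import *
redang('w6',120,166)"
```

```text
clock: 15.9
ee_pos: [0.5797, -0.163, 0.1343]
tcp_rot: [[0.988, 0.154, 0.002], [0.154, -0.988, -0.0], [0.002, 0.001, -1.0]]
contact_force: [0.1, 0.5, 0.5]
width: 0.333
gripper_force: 0.0
clock: 16.7
ee_pos: [0.5793, -0.1624, 0.1342]
tcp_rot: [[0.972, 0.234, 0.001], [0.234, -0.972, 0.001], [0.001, -0.001, -1.0]]
contact_force: [-0.9, 1.4, 8.0]
width: 0.216
gripper_force: 98.4
pos [ 0.5793 -0.1624  0.1342] yaw -76.5 shift [0.0002 0.0015 0.0018] turn [-0.0002 -0.0003  0.0006] t 16.7 q7 [ 0.    0.81  0.35  1.74 -0.42  0.66 -0.74] F [-0.9  1.4  8. ] T [ 0.32  0.32 -0.11] w 0.216
clock: 17.3
ee_pos: [0.5791, -0.1627, 0.1332]
tcp_rot: [[0.972, 0.234, -0.0], [0.234, -0.972, 0.0], [-0.0, -0.0, -1.0]]
contact_force: [-0.1, 0.5, 0.0]
width: 1.003
gripper_force: 0.0
clock: 18.1
ee_pos: [0.4947, -0.1836, 0.2781]
tcp_rot: [[0.974, 0.227, -0.005], [0.227, -0.974, 0.001], [-0.005, -0.002, -1.0]]
contact_force: [-0.0, -1.2, 0.1]
width: 0.997
gripper_force: 0.0
clock: 18.3
ee_pos: [0.5025, -0.1811, 0.2777]
tcp_rot: [[0.972, 0.235, 0.002], [0.235, -0.972, 0.0], [0.002, 0.0, -1.0]]
contact_force: [1.0, -0.2, 0.2]
width: 0.999
gripper_force: 0.0
120 273.96 4.7 r 0.0107 ang -170.8
122 273.9 4.6 r 0.0127 ang -170.4
124 273.92 4.6 r 0.0147 ang -169.8
126 273.84 4.7 r 0.0168 ang -169.6
128 273.8 4.6 r 0.0188 ang -169.4
130 273.61 4.7 r 0.0208 ang -169.6
132 273.98 4.8 r 0.0228 ang -168.4
134 273.61 4.7 r 0.0249 ang -169.1
136 273.21 5.0 r 0.0269 ang -169.7
138 272.98 5.0 r 0.0289 ang -170.0
140 273.02 4.6 r 0.031 ang -169.7
142 272.16 4.7 r 0.0331 ang -171.0
144 271.97 4.6 r 0.0351 ang -171.0
146 271.97 4.3 r 0.0371 ang -170.8
148 272.13 6.6 r 0.0391 ang -170.3
150 274.47 6.0 r 0.0411 ang -166.8
152 274.54 6.0 r 0.0431 ang -166.7
154 274.49 6.2 r 0.0452 ang -166.7
156 274.59 6.2 r 0.0472 ang -166.6
158 274.6 6.1 r 0.0493 ang -166.6
160 274.6 6.2 r 0.0513 ang -166.6
162 274.59 6.2 r 0.0534 ang -166.6
164 274.61 6.2 r 0.0554 ang -166.5
```

The tip is still about 3.5° (2.4 mm) short, so some play relaxes on release. I'll regrip at the current yaw, turn 3.5–4° further and measure again.

```bash
python3 -m pendant '0.066 0 0 0 0 0 -1;0.066 0 0 0 0 0 -1;0.066 0 0 0 0 0 -1;0 0 0.06 0 0 0 -1;0 0 0.1 0 0 0 -1;0 0 0 0 0 0 -1;0 0 0 0 0 0 -1'
python3 -c "
from h import *
to(.5795,-.163,.1335,-77.5)
c=load('w6');print(c['cx'],c['cy'],-c['R'].T@c['t'])
for z in(.092,.096,.1):
  v=fish(c,(272.05,147),z)[:2]-np.array([.5778,-.1632]);print(z,np.hypot(*v),np.degrees(np.arctan2(v[1],v[0])))
P=np.array([fish(c,(x,y),.162) for x,y in[(273.96,120),(273.9,122),(273.84,126),(273.8,128)]]);d=P[-1]-P[0];print(P,np.degrees(np.arctan2(d[1],d[0])))
"
```

```text
clock: 19.05
ee_pos: [0.5787, -0.1627, 0.2132]
tcp_rot: [[0.972, 0.235, -0.001], [0.235, -0.972, 0.0], [-0.001, -0.0, -1.0]]
contact_force: [1.6, 0.1, 0.8]
width: 0.998
gripper_force: 0.0
pos [ 0.5787 -0.1627  0.2132] yaw -76.4 shift [0.0021 0.0013 0.1992] turn [-0.0001  0.0003  0.0059] t 19.05 q7 [-0.04  0.71  0.42  1.68 -0.37  0.83 -0.79] F [1.6 0.1 0.8] T [-0.04 -0.02  0.02] w 0.998
274.0164002430429 206.4486933240657 [ 0.5657621  -0.16550933  0.42113721]
0.092 0.03813892787848311 -170.51125447438326
0.096 0.03782434765102769 -170.50585614646113
0.1 0.03750976776497643 -170.500367271121
[[ 0.56692927 -0.16503114  0.162     ]
 [ 0.56536935 -0.1653612   0.162     ]
 [ 0.56226044 -0.1660672   0.162     ]
 [ 0.56070378 -0.16641256  0.162     ]] -167.48894376925503
```

```bash
python3 -m pendant '0 0.001 0.08 0 0 0.003 -1;0 0 0.08 0 0 0 -1;0 0 0.04 0 0 0 -1;0 0 0 0 0 0 -1;0 0 0 0 0 0 1;0 0 0 0 0 0 1;0 0 0 0 0 0 1;0 0 0 0 0 0 1'
python3 -m pendant '0 0 0 0 0 0 1;0 0 0 0 0 0 1;0 0 0 0 0 0 1;0 0 0 0 0 -0.012 1;0 0.001 0 0 0 -0.012 1;0 0 0 0 0 0 1;0 0 0 0 0 0 1;0 0 0 0 0 0 1'
python3 -m pendant '0 0 0 0 0 0 0.2;0 0 0 0 0 0 -0.4;0 0 0 0 0 0 -1;0 0 0 0 0 0 -1;0 0 0 0 0 0 -1;0 0 0 0 0 0 -1'
python3 -m pendant '0 0 -0.02 0 0 0 -1;0 0 -0.06 0 0 0 -1;0 0 -0.1 0 0 0 -1;0 0 -0.1 0 0 0 -1;0 0 -0.08 0 0 0 -1;-0.1 0 0 0 0 0.02 -1;-0.1 0 0 0 0 0 -1;0 0 0 0 0 0 -1'
python3 -m pendant '0 0 0 0 0 0 -1;0 0 0 0 0 0 -1'
python3 -c "
from h import *
redang('w7',120,170)"
```

```text
clock: 19.85
ee_pos: [0.579, -0.1635, 0.1343]
tcp_rot: [[0.974, 0.225, 0.002], [0.225, -0.974, -0.0], [0.002, 0.001, -1.0]]
contact_force: [0.3, -0.2, -0.0]
width: 0.331
gripper_force: 0.0
clock: 20.65
ee_pos: [0.5785, -0.1628, 0.1342]
tcp_rot: [[0.955, 0.297, 0.0], [0.297, -0.955, 0.002], [0.001, -0.002, -1.0]]
contact_force: [-1.3, 3.0, 6.5]
width: 0.213
gripper_force: 97.4
clock: 21.25
ee_pos: [0.5785, -0.1637, 0.1332]
tcp_rot: [[0.955, 0.298, -0.0], [0.298, -0.955, 0.0], [-0.0, -0.0, -1.0]]
contact_force: [-0.2, 0.1, -0.7]
width: 1.002
gripper_force: 0.0
clock: 22.05
ee_pos: [0.4949, -0.1873, 0.2781]
tcp_rot: [[0.973, 0.23, -0.005], [0.23, -0.973, 0.0], [-0.005, -0.002, -1.0]]
contact_force: [0.7, -0.8, -0.1]
width: 0.998
gripper_force: 0.0
clock: 22.25
ee_pos: [0.5027, -0.1847, 0.2777]
tcp_rot: [[0.971, 0.238, 0.002], [0.238, -0.971, 0.0], [0.002, 0.0, -1.0]]
contact_force: [0.8, 0.8, 0.4]
width: 1.002
gripper_force: 0.0
120 270.72 4.7 r 0.0114 ang -170.3
122 270.83 4.8 r 0.0134 ang -169.2
124 270.93 4.9 r 0.0154 ang -168.4
126 271.39 4.7 r 0.0174 ang -166.7
128 271.04 4.6 r 0.0195 ang -167.7
130 270.78 5.0 r 0.0215 ang -168.2
132 271.01 5.0 r 0.0235 ang -167.5
134 270.77 5.0 r 0.0256 ang -167.9
136 270.19 5.0 r 0.0276 ang -169.0
138 269.79 5.1 r 0.0297 ang -169.6
140 269.51 4.8 r 0.0317 ang -169.9
142 269.35 4.7 r 0.0337 ang -170.0
144 269.25 5.0 r 0.0358 ang -169.9
146 269.94 4.3 r 0.0378 ang -168.7
148 270.41 6.7 r 0.0398 ang -167.9
150 271.35 6.0 r 0.0418 ang -166.5
152 271.44 6.1 r 0.0438 ang -166.3
154 271.54 6.1 r 0.0459 ang -166.2
156 271.64 6.2 r 0.0479 ang -166.1
158 271.58 6.1 r 0.05 ang -166.2
160 271.6 6.2 r 0.052 ang -166.1
162 271.51 6.1 r 0.0541 ang -166.2
164 271.31 6.0 r 0.0561 ang -166.5
166 271.45 6.0 r 0.0582 ang -166.3
168 271.23 5.8 r 0.0603 ang -166.5
```

Tip is now about 1.8° short. One more small correction.

```bash
python3 -m pendant '0.066 0 0 0 0 0 -1;0.066 0 0 0 0 0 -1;0.066 0 0 0 0 -0.012 -1;0 0 0.06 0 0 0 -1;0 0 0.1 0 0 0 -1;0 0 0 0 0 0 -1;0 0 0 0 0 0 -1'
python3 -c "
from h import *
to(.5787,-.1634,.1335,-74)"
```

```text
clock: 23.0
ee_pos: [0.5787, -0.166, 0.2132]
tcp_rot: [[0.962, 0.274, -0.001], [0.274, -0.962, 0.0], [-0.001, -0.001, -1.0]]
contact_force: [-0.1, -0.4, 0.6]
width: 1.004
gripper_force: 0.0
pos [ 0.5787 -0.166   0.2132] yaw -74.1 shift [ 0.0019 -0.0062  0.1992] turn [-0.0002  0.0003 -0.0005] t 23.0 q7 [-0.02  0.71  0.41  1.68 -0.36  0.83 -0.75] F [-0.1 -0.4  0.6] T [-0.01  0.   -0.02] w 1.004
```

```bash
python3 -m pendant '0.002 -0.006 0.08 0 0 0 -1;0 0 0.08 0 0 0 -1;0 0 0.04 0 0 0 -1;0 0 0 0 0 0 -1;0 0 0 0 0 0 1;0 0 0 0 0 0 1;0 0 0 0 0 0 1;0 0 0 0 0 0 1'
python3 -m pendant '0 0 0 0 0 0 1;0 0 0 0 0 0 1;0 0 0 0 0 0 1;0 0 0 0 0 -0.012 1;0 0 0 0 0 -0.011 1;0 0 0 0 0 0 1;0 0 0 0 0 0 1;0 0 0 0 0 0 1'
python3 -m pendant '0 0 0 0 0 0 0.2;0 0 0 0 0 0 -0.4;0 0 0 0 0 0 -1;0 0 0 0 0 0 -1;0 0 0 0 0 0 -1;0 0 0 0 0 0 -1'
python3 -m pendant '0 0 -0.02 0 0 0 -1;0 0 -0.06 0 0 0 -1;0 0 -0.1 0 0 0 -1;0 0 -0.1 0 0 0 -1;0 0 -0.08 0 0 0 -1;0 0 0 0 0 0.036 -1;-0.1 0 0 0 0 0 -1;-0.1 0 0 0 0 0 -1'
python3 -m pendant '0 0 0 0 0 0 -1;0 0 0 0 0 0 -1;0 0 0 0 0 0 -1'
python3 -c "
from h import *
redang('w8',120,170)"
```

```text
clock: 23.8
ee_pos: [0.5791, -0.1639, 0.1343]
tcp_rot: [[0.962, 0.274, 0.002], [0.274, -0.962, -0.0], [0.002, 0.001, -1.0]]
contact_force: [0.1, -0.5, -0.7]
width: 0.333
gripper_force: 0.0
clock: 24.6
ee_pos: [0.5785, -0.163, 0.1342]
tcp_rot: [[0.94, 0.342, 0.0], [0.342, -0.94, 0.002], [0.001, -0.001, -1.0]]
contact_force: [-1.5, 1.1, 6.0]
width: 0.217
gripper_force: 97.1
clock: 25.2
ee_pos: [0.5785, -0.1638, 0.1332]
tcp_rot: [[0.94, 0.342, -0.0], [0.342, -0.94, -0.0], [-0.0, -0.0, -1.0]]
contact_force: [0.4, -0.2, 0.4]
width: 1.002
gripper_force: 0.0
clock: 26.0
ee_pos: [0.5004, -0.1824, 0.2778]
tcp_rot: [[0.972, 0.236, 0.001], [0.236, -0.972, -0.001], [0.001, 0.001, -1.0]]
contact_force: [-0.8, -1.0, 0.7]
width: 0.997
gripper_force: 0.0
clock: 26.3
ee_pos: [0.502, -0.1822, 0.2778]
tcp_rot: [[0.972, 0.235, 0.002], [0.235, -0.972, 0.0], [0.002, 0.0, -1.0]]
contact_force: [-0.9, 0.2, -0.9]
width: 0.998
gripper_force: 0.0
120 274.01 4.6 r 0.0114 ang -165.7
122 274.14 4.8 r 0.0134 ang -165.3
124 274.25 4.7 r 0.0155 ang -165.0
126 274.32 4.5 r 0.0175 ang -164.9
128 274.2 4.8 r 0.0195 ang -165.4
130 274.66 4.9 r 0.0215 ang -164.3
132 274.52 4.9 r 0.0236 ang -164.8
134 274.17 4.7 r 0.0256 ang -165.7
136 274.42 4.9 r 0.0276 ang -165.2
138 273.9 4.9 r 0.0296 ang -166.3
140 273.69 4.4 r 0.0317 ang -166.7
142 273.94 4.5 r 0.0337 ang -166.3
144 273.96 5.0 r 0.0357 ang -166.2
146 273.5 4.8 r 0.0378 ang -166.9
148 273.89 6.4 r 0.0398 ang -166.3
150 273.81 6.0 r 0.0418 ang -166.5
152 273.82 6.1 r 0.0439 ang -166.4
154 273.91 6.2 r 0.0459 ang -166.3
156 273.82 6.2 r 0.048 ang -166.4
158 273.86 6.2 r 0.05 ang -166.4
160 273.76 6.0 r 0.0521 ang -166.5
162 273.83 6.0 r 0.0541 ang -166.4
164 273.78 6.0 r 0.0562 ang -166.5
166 273.69 5.9 r 0.0583 ang -166.5
168 273.71 5.8 r 0.0603 ang -166.5
```

The tip (x≈273.7) is now in line with the zero mark (273.85). The tip radius of about 40 mm fits the seated height, and the arm is clear.

```bash
python3 -c "
from station import robot
print(robot.job_done())"
```

```text
the job is handed in; nothing more can be done
None
```

The knob is fitted fully home on the keyed shaft, its pointer is within about half a degree of the zero mark, and it has been let go; I handed the job in at about 26 s with the gripper clear, and no verdict came back.

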